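# Roll a conveyor roller into its vee cradle and clamp it

### The arm

A 6-joint arm with a two-finger parallel gripper is mounted at the origin on the work surface. World frame = base frame: x ahead of the robot, y to its left, z up, the work surface at z = 0. Lengths are in m, angles in rad, forces in N, time in s.
With the tool pointing down it reaches from about 0.225 to 0.875 m from the base axis. Payload 3.4 kg.
Tool frame: the origin (TCP) lies at the very end of the fingers, on their centre line; the grasp point (between the pads) lies 19 mm behind it; z points along the fingers, y is the direction in which the jaws open and shut (so a half turn about z gives the same grasp; the last joint's range is limited). The gripper opens to 85 mm and grips with 20 to 120 N. Pads are 22 mm wide; open, the fingers measure 114 mm over their backs; the gripper's body (76 mm by 85 mm) begins 54 mm behind the grasp point. The pads swing forward as they close: fully open they stand 13 mm farther back than shut.
Start: joints at [1.163, 0.276, 1.505, -0, 1.361, -0.121], TCP at [0.163, 0.552, 0.231] pointing down, gripper open.
Joint ranges: [-2.89, 2.89], [-0.75, 2.08], [0.22, 2.7], [-1.18, 4.32], [0.11, 2.71], [-2.7, 2.7]. Speed limits (rad/s): [2.57, 2.57, 3.14, 3.14, 3.14, 3.14].

### API

Orientations are given as a unit quaternion [w, x, y, z].
In Python, from rig import get_state, get_image, calibration, sign_off gives the robot as it stands. The module is installed in compiled form; this text tells all that it offers.
- The arm moves only by the tool drive_tool, never from a script. Its argument "targets" is one flat list of numbers, 7 for each row, row after row: the turn, a rotation vector about the tool's x, y, z in degrees, then the shift along the tool's x, y, z in mm, then the opening, from 0 (shut) to 1 (fully open). In form: [wx, wy, wz, tx, ty, tz, fingers, wx, wy, wz, tx, ty, tz, fingers, ...]. A call has 1 to 12 rows; each row shifts and turns the commanded pose from where the row before left it, along the tool's axes as they then stand; what a row does not reach is not made up. A row lasts 1/8 s, in which the tool goes at most 62.5 mm and 10.7 degrees, less where a joint would pass 70% of its speed; a pose out of reach is approached as far as the arm can. A call is refused whole if a number of a shift passes 62.5 or a number of a turn 10.7, either way. A call with a gripper value outside its range is refused whole. The fingers move at their own pace and stop on an object; "grip_force" is the grip in N (left out, the last holds). Time passes only in rows, so rows that do not move let the fingers close. It gives the time, the measured TCP pose, the force and the opening at its end, in the units of the state.
- get_state(): the state, without advancing time (a new reading comes with each control period).
- get_image(name): name is "side" or "top" or "wrist"; returns the picture (384x512x3 uint8, red, green, blue); there is no depth.
- calibration(name): a dict with "mtx" (3x3 intrinsics, pixels), "world_to_cam" (4x4, takes a point from world to camera coordinates); the wrist camera has in their place "hand_eye" (4x4, takes a point from camera to tool coordinates, whose origin is the TCP and whose axes are the flange's). Camera axes: x right, y down, z forward; pixel columns grow to the right and rows downward; lengths in m; the calibration is good to about 2 mm. A picture is of the moment at which its call begins: read the wrist's pose just before it. calibration takes no time and is no camera call.
- sign_off(): hands the job in, once; it reports no verdict.
The state is a dict: "clock": time; "qpos": joint angles; "qd": joint speeds; "effort": joint torques, N m; "position": TCP position; "ee_rot": TCP orientation; "contact_force": force on the tool from outside, world axes, zero at the start; "moment": the same for the moment, N m; "width": finger opening in m.
Only numpy, scipy, OpenCV 4.12 (cv2) and the standard library are available. Lean on these libraries where they do the work, as an engineer would, in place of code of your own. Each camera call takes 0.05 s, during which the arm holds its last target.

### The job

Roll the loose steel conveyor roller along the deck of the bench fixture into the vee cradle, without lifting it, and with the clamp still raised take the fingers off so that it settles square in the vee by itself. Then swing the clamp arm down and press its paddle until the sprung pad is firmly on the roller and stays on it with at least 4 N after you let go. Be gentle: never push the roller with more than 25 N or let the pad squeeze it with more than 30 N, and leave the carton, wrench, bearing and bin where they are.

Things in the scene. Friction and masses are not known exactly. Their poses are not given: they have to be found in the camera images.
- fixture: Fixed bench fixture, turned up to 23 degrees: 170 x 345 mm base plate with a plywood deck, two steel vee blocks and a hinge post. Origin on the table (z = 0) below the vee's bottom line, mid-width. x runs along the vee (the seated roller's axis), y is the rolling direction from deck to vee and on to the post, z up. Post: two cheeks at y = 91 to 125 mm, x within 25 mm, up to z = 118 mm.
- deck_edge (a point): Middle of the deck's edge at the vee: fixture y = -18 mm, z = 35 mm. The deck is flat and level, top at z = 35 mm, 140 mm wide (x), reaching back to y = -185 mm, where a lip stands 6 mm above it.
- vee_seat (a point): Where the middle of the roller's axis lies when seated: fixture x = 0, y = 0, z = 45 mm (10 mm lower than on the deck). Axes as the fixture's. The vee is 90 degrees, 18 mm deep below the deck, in two blocks 30 mm wide at x = -40 and +40 mm; the face beyond rises to z = 50 mm at y = 33 mm and stops the roller.
- roller: Loose conveyor roller: smooth steel tube 40 mm in diameter, 130 mm long, with 12 mm spindle stubs (158 mm overall), 0.3 to 0.6 kg. Origin in its middle on its axis; its x axis is the roller axis (y, z turn as it rolls). Starts on the deck 70 to 140 mm before the seat (fixture -y side), up to 7 degrees askew, up to 8 mm to a side. Rolls freely: push it slowly.
- clamp: Clamp arm: flat dark steel bar 26 mm wide, 12 mm thick, origin on its hinge axis. It points along its own -y, paddle end 175 mm from the hinge; its z is normal to the bar (up when lowered). Level over the roller its axes equal the fixture's; raised by a (starts at 1.45 to 1.85 rad; 1.57 is upright) it is turned by -a about fixture x.
- hinge (a point): Middle of the clamp's hinge axis: fixture x = 0, y = 105 mm, z = 105 mm; the axis runs along fixture x. Stiff friction hinge: the arm stays where it is left; friction 0.9 N m either way, so about 6 N at the paddle, square to the arm, moves it.
- clamp_paddle (a point): Middle of the paddle's upper side (its back when raised): 155 mm from the hinge along the arm, 6 mm off the bar's middle plane. Paddle 56 mm wide (x), 40 mm long, 12 mm thick. With the arm near level a downward push of 12 to 13 N here puts about 10 to 12 N on the pad, 21 N about 24 N; when let go, hinge friction keeps up to about 9 N on the pad.
- spindle_mount (a point): Point under the bar, 105 mm from the hinge, from which a threaded spindle carries a round rubber pad 24 mm in diameter on a spring of about 8 N/mm (8 mm travel). The pad's face is 34 mm below this point, plus or minus 6 mm: set anew each time and not measured, so the arm meets the roller at level within about 0.06 rad and the pressing must be felt.
- carton: Bystander: cardboard carton 120 x 90 x 70 mm high, on the table to the robot's right. Origin at the centre of its underside.
- wrench: Bystander: steel wrench lying on the table to the robot's right.
- bearing: Bystander: steel ring 52 mm in diameter, 15 mm high, on the table to the robot's left.
- parts_bin: Bystander: open grey bin 160 x 120 x 70 mm high, on the table to the robot's left. Origin at the centre of its underside.
Not all that is in view belongs to the job. Of the things shaped like the roller, the steel one is meant.

How it is judged:
By the outcome, as a careful person would: the job done as asked, in the order asked, and still so for the second after the job is handed in, with the robot touching nothing.
It also fails if it takes over 58 s, if anything falls off the work surface, if the arm or the gripper's body presses on something with over 40 N, if the wrist force passes 120 N, or if a joint passes its speed limit or range.

## Working session

There is one attempt and no reset: what is moved stays moved. The work goes in short steps, Python scripts to look and compute and a tool call to move; the robot and the scene stay as the last step left them, time stands still between calls to the robot, and variables do not carry over. Pictures are saved under pics/ and viewed, and the job is handed in when it is done.

Besides the shell and the picture viewer there is one more tool, called after "Call:" as name(argument=value, ...) on one line, values as JSON. drive_tool: Moves the arm, as the interface text tells. Its arguments: {"type":"object","properties":{"targets":{"type":"array"},"grip_force":{"type":"number"}},"required":["targets"]}

```bash
mkdir -p pics; python3 - <<'E'
from rig import *
import cv2,numpy as np
np.set_printoptions(precision=4,suppress=True)
for n in ["side","top"]:
    cv2.imwrite(f"pics/{n}0.png",get_image(n)[:,:,::-1]); c=calibration(n); print(n,c)
print(calibration("wrist")); print(get_state())
E
```

```text
side {'mtx': array([[468.1555,   0.    , 242.3132],
       [  0.    , 468.1555, 200.3606],
       [  0.    ,   0.    ,   1.    ]]), 'world_to_cam': array([[-0.9337,  0.3577, -0.0151,  0.5617],
       [ 0.2409,  0.5965, -0.7656, -0.0814],
       [-0.2649, -0.7185, -0.6431,  1.5661],
       [ 0.    ,  0.    ,  0.    ,  1.    ]])}
top {'mtx': array([[482.6321,   0.    , 259.5921],
       [  0.    , 482.6321, 187.3521],
       [  0.    ,   0.    ,   1.    ]]), 'world_to_cam': array([[-0.019 , -0.9998, -0.0002,  0.0172],
       [-0.9913,  0.0188, -0.1305,  0.6014],
       [ 0.1305, -0.0023, -0.9915,  1.3349],
       [ 0.    ,  0.    ,  0.    ,  1.    ]])}
{'mtx': array([[293.8393,   0.    , 256.9757],
       [  0.    , 293.8393, 188.4057],
       [  0.    ,   0.    ,   1.    ]]), 'hand_eye': array([[ 0.0009, -0.9609, -0.2768,  0.0711],
       [ 1.    ,  0.0005,  0.0013, -0.001 ],
       [-0.0011, -0.2768,  0.9609, -0.1419],
       [ 0.    ,  0.    ,  0.    ,  1.    ]])}
{'clock': 0.1, 'qpos': array([ 1.163 ,  0.2765,  1.506 , -0.    ,  1.3607, -0.121 ]), 'qd': array([-0.0022,  0.0004, -0.0043,  0.0001,  0.0013, -0.0007]), 'effort': array([  0.0016, -41.7702, -24.6403,  -0.0002,   0.0058,  -0.    ]), 'position': array([0.1625, 0.5511, 0.2305]), 'ee_rot': array([-0.0002,  0.1429,  0.9897, -0.0008]), 'contact_force': array([ 0.3973,  0.3485, -0.6854]), 'moment': array([ 0.0293, -0.0071, -0.001 ]), 'width': 0.08528823969776778}
```

View pics/side0.png

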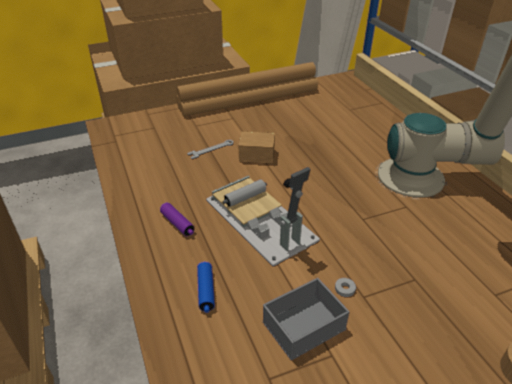

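View pics/top0.png

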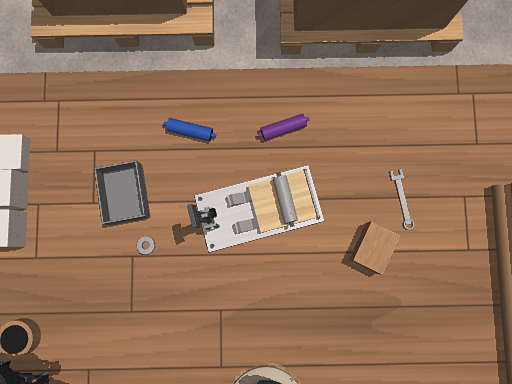

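The top view shows three roller shapes: blue at (190,129), purple at (283,127), and grey steel on the plywood deck at (286,199). The steel one on the deck fits the description. The fixture plate spans about (196–323, 166–251), with its post at the left end. I'll confirm the roller in an enlarged crop.

```bash
python3 - <<'E'
import cv2,numpy as np
a=cv2.imread("pics/top0.png")[155:260,165:335]
b=cv2.imread("pics/side0.png")[155:270,190:335]
cv2.imwrite("pics/crop_top.png",cv2.resize(a,None,fx=4.6,fy=4.6,interpolation=cv2.INTER_CUBIC))
cv2.imwrite("pics/crop_side.png",cv2.resize(b,None,fx=5,fy=5,interpolation=cv2.INTER_CUBIC))
E
```

```text
(no output)
```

View pics/crop_top.png

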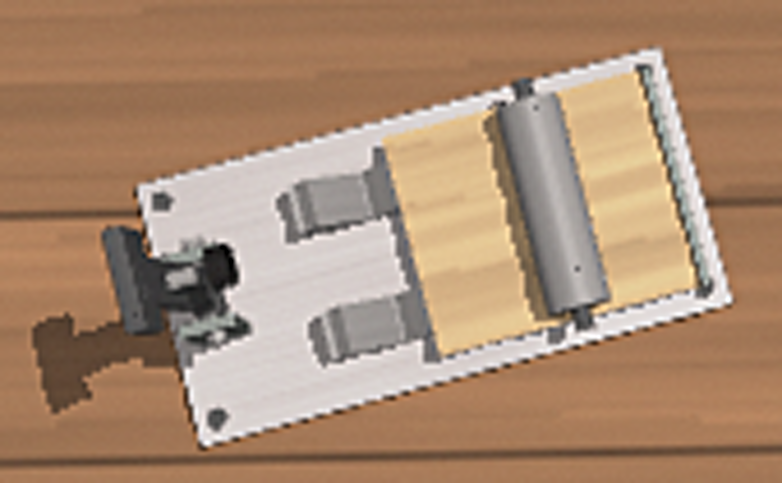

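View pics/crop_side.png

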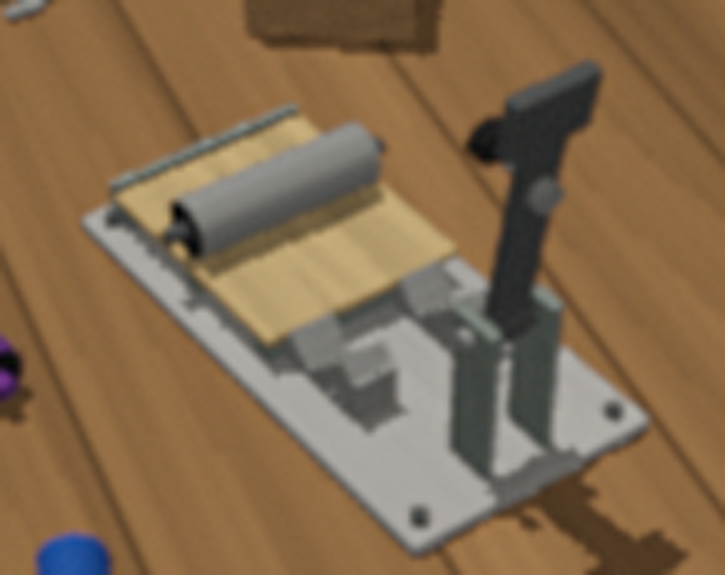

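The steel roller is confirmed on the plywood deck (crop 555,200), nearer the lip. The clamp is raised, leaning slightly past upright. Next I'll measure the fixture frame, the roller and the clamp angle.

```bash
cat > h.py <<'E'
import cv2,numpy as np
from rig import *
from scipy.spatial.transform import Rotation as R
np.set_printoptions(precision=4,suppress=True)
def cam(n,st=None):
    c=calibration(n)
    if n=="wrist":
        st=st or get_state(); q=st["ee_rot"]; T=np.eye(4); T[:3,:3]=R.from_quat(np.r_[q[1:],q[0]]).as_matrix(); T[:3,3]=st["position"]
        return c["mtx"],np.linalg.inv(T@c["hand_eye"])
    return c["mtx"],c["world_to_cam"]
def ray(K,W,p):
    d=np.linalg.inv(K)@np.array([p[0],p[1],1.]); Rm=W[:3,:3]; return -Rm.T@W[:3,3], Rm.T@d
def onplane(K,W,p,z):
    o,d=ray(K,W,p); return o+d*(z-o[2])/d[2]
def proj(K,W,P):
    v=K@(W[:3,:3]@np.asarray(P,float)+W[:3,3]); return v[:2]/v[2]
E
python3 - <<'E'
from h import *
im=cv2.imread("pics/top0.png"); K,W=cam("top"); print("cam",-W[:3,:3].T@W[:3,3])
hsv=cv2.cvtColor(im,cv2.COLOR_BGR2HSV)
for p in [(255,200),(305,190),(286,200),(215,180),(150,180)]: print(p,hsv[p[1],p[0]])
m=cv2.inRange(hsv,(14,70,150),(30,255,255)); r=np.zeros_like(m); r[160:255,190:330]=255; m&=r
m=cv2.morphologyEx(m,cv2.MORPH_OPEN,np.ones((3,3)))
pts=cv2.findNonZero(m); hull=cv2.convexHull(pts); 
print(cv2.approxPolyDP(hull,2.5,True)[:,0])
rc=cv2.minAreaRect(hull); b=cv2.boxPoints(rc); print(rc,b)
for p in b: print(onplane(K,W,p,.035))
v=hsv.copy(); cv2.imwrite("pics/mask.png",cv2.resize(m[150:260,165:335],None,fx=4.5,fy=4.5))
E
```

```text
cam [0.4224 0.0089 1.402 ]
(255, 200) [ 17  98 213]
(305, 190) [ 19  89 229]
(286, 200) [  8  11 190]
(215, 180) [ 13 126 158]
(150, 180) [ 14 117 148]
[[315 217]
 [261 231]
 [249 185]
 [303 171]]
((281.9901428222656, 200.81349182128906), (48.685630798339844, 58.05226516723633), 74.87599182128906) [[247.6181 184.887 ]
 [303.6596 169.7406]
 [316.3622 216.74  ]
 [260.3206 231.8863]]
[0.61   0.0398 0.035 ]
[ 0.6508 -0.1217  0.035 ]
[ 0.5152 -0.1535  0.035 ]
[0.4754 0.0061 0.035 ]
```

View pics/mask.png

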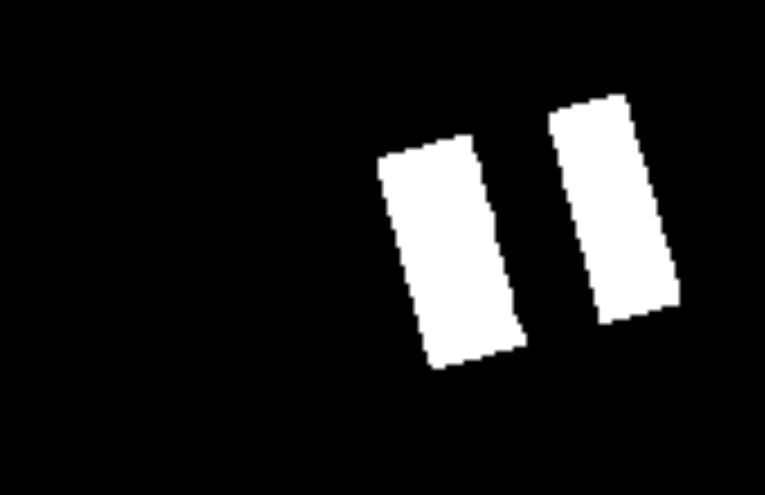

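```bash
cat >> h.py <<'E'
YAW=np.deg2rad(14.1); XF=np.array([np.cos(YAW),np.sin(YAW),0]); YF=np.array([-np.sin(YAW),np.cos(YAW),0])
SEAT=np.array([.5427,.0230,0])+.018*YF
def fix(P): P=np.asarray(P)-SEAT; return np.array([P@XF,P@YF,P[2]])
def wld(f): return SEAT+f[0]*XF+f[1]*YF+np.array([0,0,f[2]])
def onx(K,W,p,xf):
    o,d=ray(K,W,p); return fix(o+d*(xf-fix(o)[0])/(d@XF))
E
python3 - <<'E'
from h import *
im=cv2.imread("pics/top0.png"); K,W=cam("top"); print(SEAT)
hsv=cv2.cvtColor(im,cv2.COLOR_BGR2HSV)
m=cv2.inRange(hsv,(0,0,90),(180,45,215)); r=np.zeros_like(m); q=np.array([proj(K,W,wld((x,y,.055))) for x,y in [(-.064,-.165),(.064,-.165),(.064,-.05),(-.064,-.05)]],int); cv2.fillPoly(r,[q],255); m&=r
n,l,s,c=cv2.connectedComponentsWithStats(m); i=1+np.argmax(s[1:,4]); ct=cv2.findNonZero((l==i).astype(np.uint8)*255)
rc=cv2.minAreaRect(ct); print(s[i],rc)
b=cv2.boxPoints(rc)
for p in b: print(fix(onplane(K,W,p,.055)))
print("centre",fix(onplane(K,W,rc[0],.055)))
Ks,Ws=cam("side")
for p in [(301,172.5),(301,171)]: 
    f=onx(Ks,Ws,p,0); print(f, np.arctan2(f[2]-.105,-(f[1]-.105)),np.hypot(f[2]-.105,f[1]-.105))
# end corners at x=+-28 for pixel
for p in [(292,176),(310,168)]:
  for x in (-.028,.028): print(p,x,onx(Ks,Ws,p,x))
E
```

```text
[0.5383 0.0405 0.    ]
[273 175  25  48 593] ((285.0426940917969, 198.57212829589844), (45.904117584228516, 12.875264167785645), 75.3236083984375)
[ 0.0668 -0.092   0.055 ]
[ 0.0665 -0.1285  0.055 ]
[-0.0628 -0.1261  0.055 ]
[-0.0624 -0.0901  0.055 ]
centre [ 0.0016 -0.1092  0.055 ]
[-0.      0.1279  0.27  ] 1.708367665552266 0.16662151351887197
[-0.      0.1274  0.2743] 1.7024480655677725 0.17080176170509362
(292, 176) -0.028 [-0.028   0.0651  0.2086]
(292, 176) 0.028 [0.028  0.1273 0.2715]
(310, 168) -0.028 [-0.028   0.1287  0.272 ]
(310, 168) 0.028 [0.028  0.1856 0.3296]
```

The top view gives the roller's middle at fixture (1.6, −109) mm and nearly square. The clamp is at about 1.70 rad, leaning past upright away from the deck. The plan is to push with both open fingers side by side along the roller, which keeps it square. First I'll lift and turn, then transit.

Call:
drive_tool(targets=[0, 0, 9.9, 0, 0, -15, 1, 0, 0, 9.9, 0, 0, -30, 1, 0, 0, 9.9, 0, 0, -40, 1, 0, 0, 9.9, 0, 0, -40, 1, 0, 0, 9.9, 0, 0, -25, 1, 0, 0, 10, 0, 0, 0, 1, 0, 0, 0, -25, 8, 0, 1, 0, 0, 0, -45, 15, 0, 1, 0, 0, 0, -55, 18, 0, 1, 0, 0, 0, -55, 18, 0, 1])

```text
clock: 1.35
position: [0.2642, 0.3897, 0.3808]
ee_rot: [0.0, 0.615, 0.789, -0.0]
contact_force: [0.7, 0.4, 0.4]
width: 0.0852
```

Call:
drive_tool(targets=[0, 0, 0, -55, 18, 0, 1, 0, 0, 0, -55, 18, 0, 1, 0, 0, 0, -55, 18, 0, 1, 0, 0, 0, -55, 18, 0, 1, 0, 0, 0, -55, 18, 0, 1, 0, 0, 0, -55, 18, 0, 1, 0, 0, 0, -55, 18, 0, 1, 0, 0, 0, -55, 18, 0, 1, 0, 0, 0, -45, 14, 0, 1, 0, 0, 0, -35, 11, 0, 1, 0, 0, 0, 0, 0, 0, 1])

```text
clock: 2.72
position: [0.5549, -0.0743, 0.3796]
ee_rot: [-0.001, 0.616, 0.787, -0.001]
contact_force: [-0.5, 1.2, -0.4]
width: 0.0853
```

```bash
cat >> h.py <<'E'
def rep():
    s=get_state(); q=s["ee_rot"]; M=R.from_quat(np.r_[q[1:],q[0]]).as_matrix()
    print("t",round(s["clock"],2),"fix mm",np.round(1000*fix(s["position"]),1),"toolx yaw-YF deg",round(np.degrees(np.arctan2(M[1,0],M[0,0])-YAW)-90,2),"toolz",M[:,2],"F fix",np.round([s["contact_force"]@XF,s["contact_force"]@YF,s["contact_force"][2]],1),"w",round(s["width"],3)); return s
E
python3 - <<'E'
from h import *
s=rep(); cv2.imwrite("pics/w1.png",get_image("wrist")[:,:,::-1])
K,W=cam("wrist",s); np.savez("w1.npz",K=K,W=W)
E
```

```text
t 2.73 fix mm [ -11.9 -115.4  379.6] toolx yaw-YF deg -0.22 toolz [-0.0024  0.0002 -1.    ] F fix [-0.2  1.3 -0.4] w 0.085
```

View pics/w1.png

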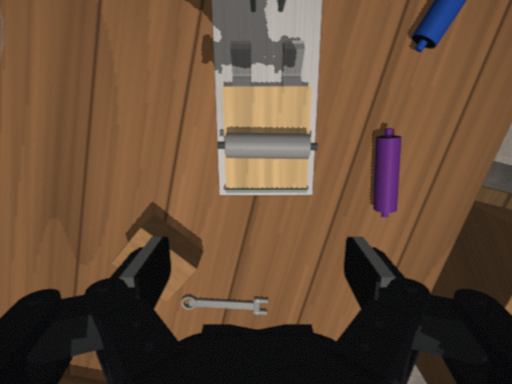

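The wrist view shows the deck from (223,86) to (310,190) and the roller barrel from (226,134) to (310,158). The fingers are at the bottom and well clear. I'll refine the frame from this view.

```bash
python3 - <<'E'
from h import *
d=np.load("w1.npz"); K,W=d["K"],d["W"]; im=cv2.imread("pics/w1.png"); hsv=cv2.cvtColor(im,cv2.COLOR_BGR2HSV)
m=cv2.inRange(hsv,(14,70,165),(30,255,255)); r=np.zeros_like(m); r[80:195,215:318]=255; m&=r; m=cv2.morphologyEx(m,cv2.MORPH_OPEN,np.ones((3,3)))
h=cv2.convexHull(cv2.findNonZero(m)); rc=cv2.minAreaRect(h); print(rc)
for p in cv2.approxPolyDP(h,2.5,True)[:,0]: print(p,fix(onplane(K,W,p,.035)))
m=cv2.inRange(hsv,(0,0,60),(180,45,235)); r[:]=0; r[130:164,225:311]=255; m&=r
rc=cv2.minAreaRect(cv2.findNonZero(m)); print(rc, fix(onplane(K,W,rc[0],.055)))
for p in [(220.5,145),(315.5,146.5)]: print("stub",fix(onplane(K,W,p,.055)))
E
```

```text
((266.5, 136.5), (101.0, 87.0), 90.0)
[310  87] [ 0.0697 -0.0199  0.035 ]
[306 186] [ 0.0703 -0.1809  0.035 ]
[226 186] [-0.0671 -0.1806  0.035 ]
[223  87] [-0.0667 -0.0195  0.035 ]
((267.5, 146.5), (33.0, 85.0), 90.0) [ 0.0031 -0.1102  0.055 ]
stub [-0.0714 -0.1076  0.055 ]
stub [ 0.0792 -0.1104  0.055 ]
```

Both views agree to about 1.5 mm, so I'll descend behind the roller.

Call:
drive_tool(targets=[0, 0, 0, -22, 7, 20, 1, 0, 0, 0, -22, 7, 45, 1, 0, 0, 0, 0, 0, 55, 1, 0, 0, 0, 0, 0, 55, 1, 0, 0, 0, 0, 0, 50, 1, 0, 0, 0, 0, 0, 35, 1, 0, 0, 0, 0, 0, 20, 1, 0, 0, 0, 0, 0, 0, 1])

```text
clock: 3.78
position: [0.5765, -0.1095, 0.1]
ee_rot: [-0.002, 0.615, 0.789, -0.001]
contact_force: [1.2, 0.3, 1.0]
width: 0.0856
```

```bash
python3 - <<'E'
from h import *
s=rep(); cv2.imwrite("pics/w2.png",get_image("wrist")[:,:,::-1])
E
```

```text
t 3.77 fix mm [   0.5 -154.8  100. ] toolx yaw-YF deg 0.04 toolz [-0.004   0.0018 -1.    ] F fix [ 1.2 -0.   1. ] w 0.086
```

View pics/w2.png

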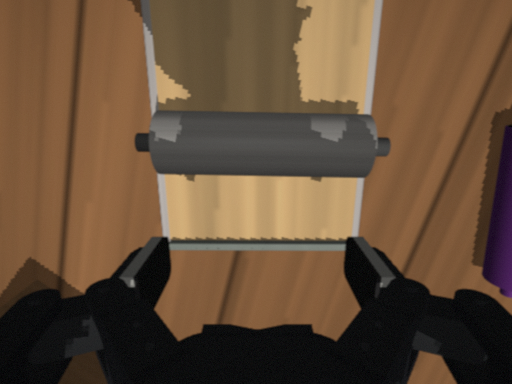

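The roller is at (150–375, 112–178) and square, with the fingers behind it inside its length. I'll descend the last stretch and start a slow push.

Call:
drive_tool(targets=[0, 0, 0, -2, 1, 25, 1, 0, 0, 0, 0, 0, 22, 1, 0, 0, 0, 0, 0, 12, 1, 0, 0, 0, 0, 0, 4, 1, 0, 0, 0, 0, 0, 0, 1, 0, 0, 0, 4, 0, 0, 1, 0, 0, 0, 4, 0, 0, 1, 0, 0, 0, 2, 0, 0, 1, 0, 0, 0, 2, 0, 0, 1])

```text
clock: 4.95
position: [0.5768, -0.1012, 0.0384]
ee_rot: [0.0, 0.615, 0.788, 0.0]
contact_force: [-0.3, 0.0, -0.3]
width: 0.0853
```

```bash
python3 - <<'E'
from h import *
s=rep(); cv2.imwrite("pics/w3.png",get_image("wrist")[:,:,::-1])
E
```

```text
t 4.95 fix mm [   2.9 -146.7   38.4] toolx yaw-YF deg -0.02 toolz [ 0.0002  0.     -1.    ] F fix [-0.3  0.1 -0.3] w 0.085
```

View pics/w3.png

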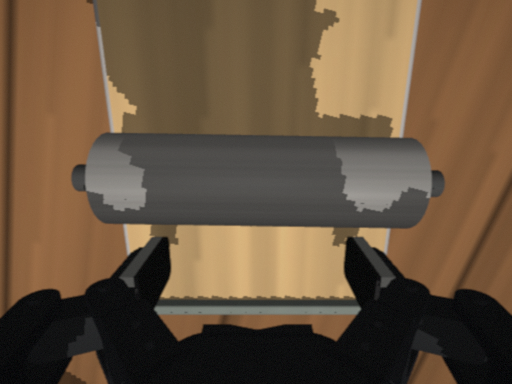

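The roller hasn't been touched yet: its lower edge is at row 226, and the fingertips start at row 238. I'll push on slowly and watch the force.

Call:
drive_tool(targets=[0, 0, 0, 2, 0, 2, 1, 0, 0, 0, 2, 0, 0, 1, 0, 0, 0, 2, 0, 0, 1, 0, 0, 0, 2, 0, 0, 1, 0, 0, 0, 2, 0, 0, 1, 0, 0, 0, 2, 0, 0, 1, 0, 0, 0, 2, 0, 0, 1, 0, 0, 0, 2, 0, 0, 1, 0, 0, 0, 2, 0, 0, 1, 0, 0, 0, 2, 0, 0, 1])

```text
clock: 6.25
position: [0.5719, -0.0818, 0.0363]
ee_rot: [-0.0, 0.615, 0.788, 0.0]
contact_force: [0.3, -0.3, 0.1]
width: 0.0852
```

```bash
python3 - <<'E'
from h import *
s=rep(); cv2.imwrite("pics/w4.png",get_image("wrist")[:,:,::-1])
E
```

```text
t 6.25 fix mm [   2.8 -126.8   36.3] toolx yaw-YF deg -0.03 toolz [ 0.      0.0001 -1.    ] F fix [ 0.2 -0.4  0.1] w 0.085
```

View pics/w4.png

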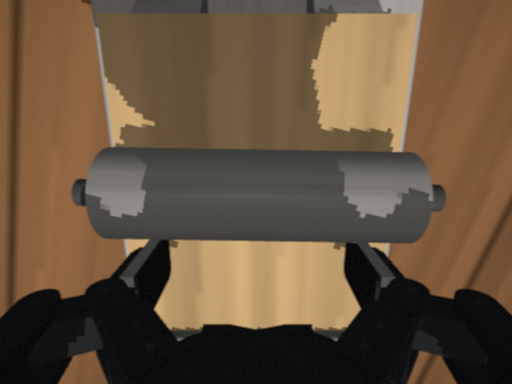

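The fingers are now on the roller, and it is rolling ahead of them, square. Continuing slowly.

Call:
drive_tool(targets=[0, 0, 0, 2, 0, 0, 1, 0, 0, 0, 2.5, 0, 0, 1, 0, 0, 0, 2.5, 0, 0, 1, 0, 0, 0, 2.5, 0, 0, 1, 0, 0, 0, 2.5, 0, 0, 1, 0, 0, 0, 2.5, 0, 0, 1, 0, 0, 0, 2.5, 0, 0, 1, 0, 0, 0, 2.5, 0, 0, 1, 0, 0, 0, 2.5, 0, 0, 1, 0, 0, 0, 2.5, 0, 0, 1, 0, 0, 0, 2.5, 0, 0, 1, 0, 0, 0, 2.5, 0, 0, 1])

```text
clock: 7.8
position: [0.5647, -0.0532, 0.0363]
ee_rot: [-0.0, 0.615, 0.788, 0.0]
contact_force: [0.6, -0.5, -0.6]
width: 0.0852
```

Call:
drive_tool(targets=[0, 0, 0, 2.5, 0, 0, 1, 0, 0, 0, 2.5, 0, 0, 1, 0, 0, 0, 2.5, 0, 0, 1, 0, 0, 0, 2.5, 0, 0, 1, 0, 0, 0, 2.5, 0, 0, 1, 0, 0, 0, 2.5, 0, 0, 1, 0, 0, 0, 2, 0, 0, 1, 0, 0, 0, 2, 0, 0, 1, 0, 0, 0, 2, 0, 0, 1, 0, 0, 0, 2, 0, 0, 1])

```text
clock: 9.05
position: [0.5592, -0.0309, 0.0363]
ee_rot: [-0.0, 0.615, 0.788, 0.0]
contact_force: [-0.1, -0.0, -0.1]
width: 0.0854
```

```bash
python3 - <<'E'
from h import *
s=rep(); cv2.imwrite("pics/w5.png",get_image("wrist")[:,:,::-1]); cv2.imwrite("pics/s5.png",cv2.resize(get_image("side")[155:270,190:335,::-1],None,fx=5,fy=5,interpolation=2))
E
```

```text
t 9.05 fix mm [  2.8 -74.3  36.3] toolx yaw-YF deg -0.04 toolz [ 0.      0.0001 -1.    ] F fix [-0.1 -0.  -0.1] w 0.085
```

View pics/w5.png

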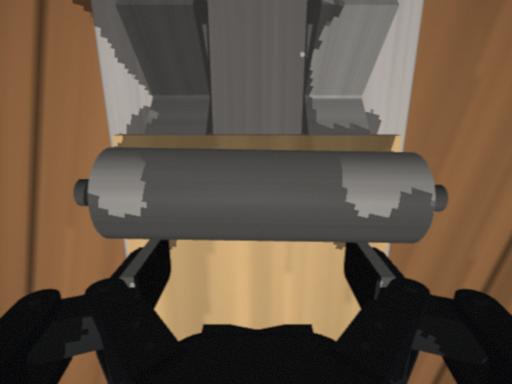

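View pics/s5.png

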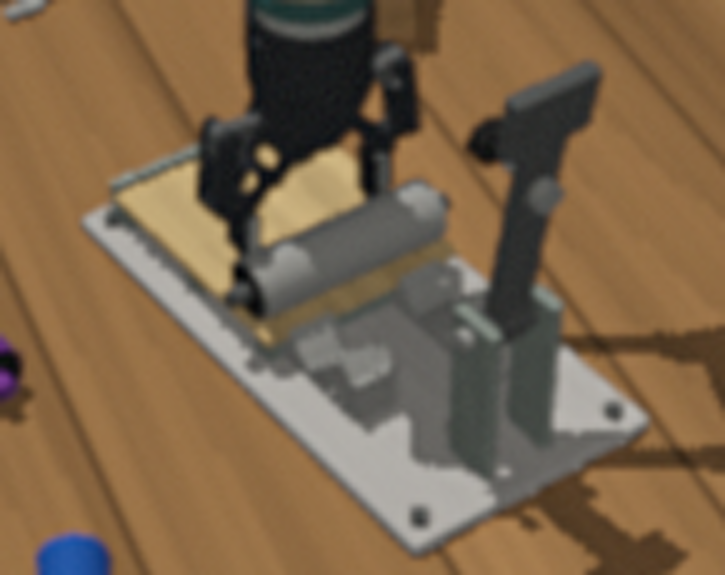

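The roller is square and about 25 mm short of the deck edge (wrist row 135). The pad and camera are well clear of each other.

Call:
drive_tool(targets=[0, 0, 0, 2, 0, 0, 1, 0, 0, 0, 2, 0, 0, 1, 0, 0, 0, 2, 0, 0, 1, 0, 0, 0, 2, 0, 0, 1, 0, 0, 0, 2, 0, 0, 1, 0, 0, 0, 2, 0, 0, 1, 0, 0, 0, 2, 0, 0, 1, 0, 0, 0, 2, 0, 0, 1, 0, 0, 0, 2, 0, 0, 1, 0, 0, 0, 1.5, 0, 0, 1, 0, 0, 0, 1.5, 0, 0, 1])

```text
clock: 10.52
position: [0.5541, -0.0106, 0.0363]
ee_rot: [-0.0, 0.615, 0.788, 0.0]
contact_force: [-0.3, -0.4, -0.6]
width: 0.0852
```

Call:
drive_tool(targets=[0, 0, 0, 1.5, 0, 0, 1, 0, 0, 0, 1.5, 0, 0, 1, 0, 0, 0, 1.5, 0, 0, 1, 0, 0, 0, 1.5, 0, 0, 1])

```text
clock: 11.02
position: [0.5525, -0.0047, 0.0362]
ee_rot: [-0.0, 0.615, 0.788, 0.0]
contact_force: [-0.3, -0.2, 0.3]
width: 0.0855
```

```bash
python3 - <<'E'
from h import *
s=rep(); cv2.imwrite("pics/w6.png",get_image("wrist")[:,:,::-1])
E
```

```text
t 11.03 fix mm [  2.8 -47.2  36.2] toolx yaw-YF deg -0.03 toolz [-0.0002  0.0002 -1.    ] F fix [-0.4 -0.1  0.3] w 0.086
```

View pics/w6.png

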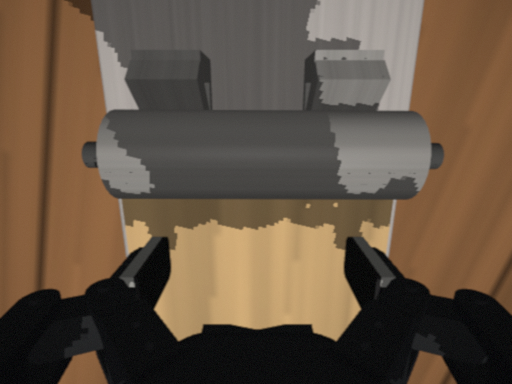

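The roller has dropped into the vee (rows 110–198, level), with the fingers about 15 mm clear of it. I'll back off, rise, and check the seat.

Call:
drive_tool(targets=[0, 0, 0, -10, 0, 0, 1, 0, 0, 0, -20, 0, 0, 1, 0, 0, 0, -15, 0, -20, 1, 0, 0, 0, 0, 0, -45, 1, 0, 0, 0, 0, 0, -55, 0, 0, 0, 0, 0, 0, -60, 0, 0, 0, 0, 0, 0, -60, 0, 0, 0, 0, 0, 0, -55, 0, 0, 0, 0, 0, 0, -25, 0, 0, 0, 0, 0, 0, 0, 0])

```text
clock: 12.32
position: [0.5647, -0.0501, 0.3586]
ee_rot: [0.003, 0.616, 0.788, 0.001]
contact_force: [-0.2, 0.0, -1.5]
width: 0.0002
```

```bash
python3 - <<'E'
from h import *
s=rep(); cv2.imwrite("pics/w7.png",get_image("wrist")[:,:,::-1]); K,W=cam("wrist",s); np.savez("w7.npz",K=K,W=W)
im=get_image("side"); cv2.imwrite("pics/side7.png",im[:,:,::-1]); cv2.imwrite("pics/s7.png",cv2.resize(im[155:270,190:335,::-1],None,fx=5,fy=5,interpolation=2))
cv2.imwrite("pics/top7.png",get_image("top")[:,:,::-1])
E
```

```text
t 12.32 fix mm [  3.5 -94.2 358.6] toolx yaw-YF deg -0.11 toolz [ 0.0052 -0.0015 -1.    ] F fix [-0.2  0.1 -1.5] w 0.0
```

View pics/w7.png

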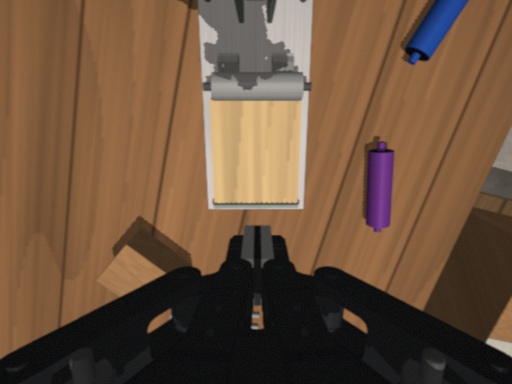

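View pics/s7.png

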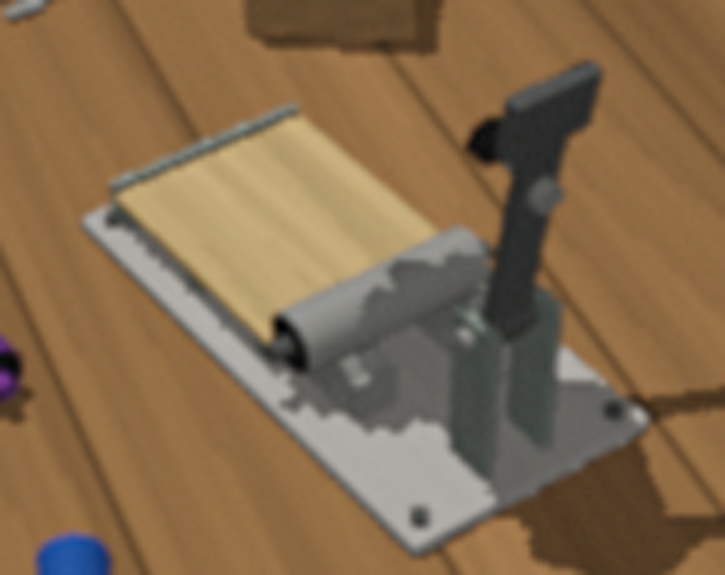

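The roller lies flush and level along the vee at wrist (212–303, 73–101), and the clamp is still raised. I'll verify the numbers, then go behind the paddle.

```bash
python3 - <<'E'
from h import *
d=np.load("w7.npz"); K,W=d["K"],d["W"]
im=cv2.imread("pics/w7.png"); hsv=cv2.cvtColor(im,cv2.COLOR_BGR2HSV)
for p in [(257.5,86.5),(212,87),(303,86)]: print(fix(onplane(K,W,p,.045)))
K,W=cam("side"); 
for f in [(.079,0,.045),(-.079,0,.045)]: print((proj(K,W,wld(f))-[190,155])*5)
print("baseline path for clamp")
for a in [1.6,1.4,1.2,1.0,.8,.6,.4,.25,.1,0]:
    s=.163; print(a,np.round(1000*np.array([.105-s*np.cos(a)+.006*np.sin(a)+.011,.105+s*np.sin(a)+.006*np.cos(a)]),1))
E
```

```text
[ 0.0048 -0.0006  0.045 ]
[-0.0619 -0.0012  0.045 ]
[0.0715 0.     0.045 ]
[275.9895 346.2546]
[491.5464 240.2956]
baseline path for clamp
1.6 [126.8 267.8]
1.4 [ 94.2 266.6]
1.2 [ 62.5 259.1]
1.0 [ 33.  245.4]
0.8 [  6.7 226.1]
0.6 [-15.1 202. ]
0.4 [-31.8 174. ]
0.25 [-40.4 151.1]
0.1 [-45.6 127.2]
0 [-47. 111.]
```

Call:
drive_tool(targets=[0, 0, 0, 25, 0, 0, 0, 0, 0, 0, 50, 0, 0, 0, 0, 0, 0, 60, 0, 0, 0, 0, 0, 0, 60, 0, 0, 0, 0, 0, 0, 50, 0, 0, 0, 0, 0, 0, 24, 0, 20, 0, 0, 0, 0, 0, 0, 40, 0, 0, 0, 0, 0, 0, 25, 0, 0, 0, 0, 0, 0, 5, 0, 0, 0, 0, 0, 0, 0, 0, 0, 0, 0, 0, 0, 0, 0])

```text
clock: 13.85
position: [0.4989, 0.2124, 0.2673]
ee_rot: [0.001, 0.615, 0.788, 0.001]
contact_force: [-0.3, 0.1, 1.0]
width: 0.0
```

```bash
python3 - <<'E'
from h import *
s=rep(); im=get_image("side"); cv2.imwrite("pics/s8.png",cv2.resize(im[130:270,190:335,::-1],None,fx=4,fy=4,interpolation=2))
E
```

```text
t 13.85 fix mm [  3.7 176.4 267.3] toolx yaw-YF deg -0.05 toolz [ 0.0019  0.0006 -1.    ] F fix [-0.2  0.1  1. ] w 0.0
```

View pics/s8.png

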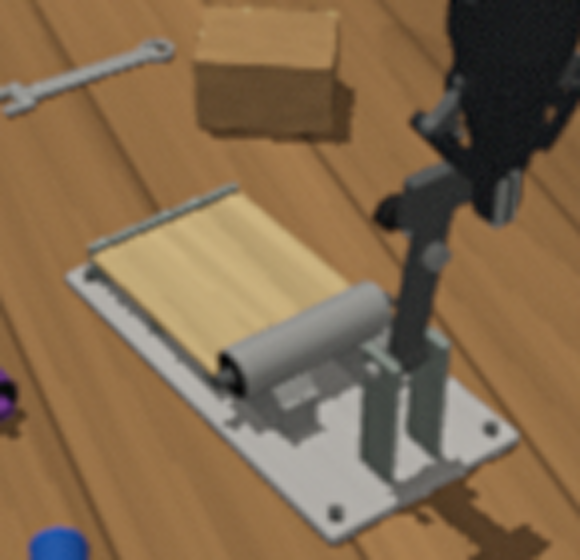

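The roller reads fixture y ≈ 0 and z = 45, so it is seated. The fingers are behind the paddle (around (500,200) in the crop). I'll start swinging the clamp.

Call:
drive_tool(targets=[0, 0, 0, -12, 0, 0, 0, 0, 0, 0, -10, 0, 0, 0, 0, 0, 0, -6, 0, 0, 0, 0, 0, 0, -6, 0, 0, 0, 0, 0, 0, -6, 0, 0, 0, 0, 0, 0, -6, 0, 0, 0, 0, 0, 0, -6, 0, 0, 0, 0, 0, 0, -6, 0, 0, 0, 0, 0, 0, -6, 0, 0, 0, 0, 0, 0, -6, 0, 0, 0, 0, 0, 0, -6, 0, 0, 0, 0, 0, 0, -6, 0, 1, 0])

```text
clock: 15.4
position: [0.5181, 0.1344, 0.2662]
ee_rot: [-0.001, 0.615, 0.788, 0.002]
contact_force: [-1.6, 4.4, 3.9]
width: -0.0005
```

```bash
python3 - <<'E'
from h import *
s=rep(); im=get_image("side"); cv2.imwrite("pics/s9.png",cv2.resize(im[130:270,190:335,::-1],None,fx=4,fy=4,interpolation=2))
E
```

```text
t 15.4 fix mm [  3.3  96.  266.2] toolx yaw-YF deg -0.01 toolz [ 0.0008  0.004  -1.    ] F fix [-0.5  4.6  3.9] w -0.0
```

View pics/s9.png

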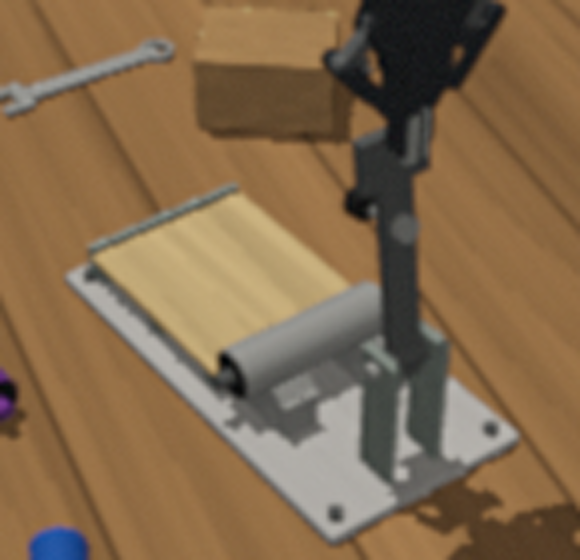

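The clamp is swinging with about 6 N, as expected. I'll follow the arc.

Call:
drive_tool(targets=[0, 0, 0, -8, 0, 1, 0, 0, 0, 0, -8, 0, 1.5, 0, 0, 0, 0, -8, 0, 2, 0, 0, 0, 0, -8, 0, 2.5, 0, 0, 0, 0, -7.5, 0, 3, 0, 0, 0, 0, -7.5, 0, 3.5, 0, 0, 0, 0, -7.5, 0, 3.5, 0, 0, 0, 0, -7, 0, 4, 0, 0, 0, 0, -7, 0, 4.5, 0, 0, 0, 0, -6.5, 0, 5, 0, 0, 0, 0, -6.5, 0, 5, 0, 0, 0, 0, -6, 0, 5, 0])

```text
clock: 16.95
position: [0.5399, 0.0466, 0.2248]
ee_rot: [0.001, 0.615, 0.788, -0.0]
contact_force: [1.4, 1.6, 4.5]
width: -0.0002
```

```bash
python3 - <<'E'
from h import *
s=rep(); im=get_image("side"); cv2.imwrite("pics/s10.png",cv2.resize(im[130:270,190:335,::-1],None,fx=4,fy=4,interpolation=2))
E
```

```text
t 16.95 fix mm [  3.    5.6 224.8] toolx yaw-YF deg -0.04 toolz [ 0.001  -0.0018 -1.    ] F fix [1.7 1.2 4.5] w -0.0
```

View pics/s10.png

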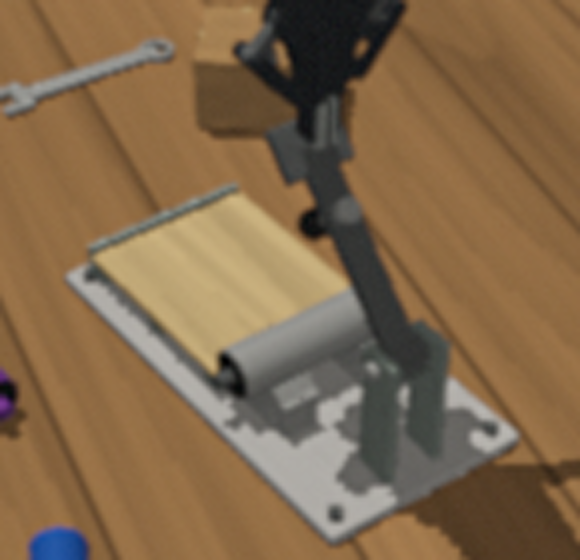

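Call:
drive_tool(targets=[0, 0, 0, -5.5, 0, 5, 0, 0, 0, 0, -5.5, 0, 5.5, 0, 0, 0, 0, -5, 0, 6, 0, 0, 0, 0, -5, 0, 6, 0, 0, 0, 0, -4.5, 0, 6.5, 0, 0, 0, 0, -4.5, 0, 7, 0, 0, 0, 0, -4, 0, 7, 0, 0, 0, 0, -3.5, 0, 7, 0, 0, 0, 0, -3, 0, 7, 0, 0, 0, 0, -3, 0, 7, 0, 0, 0, 0, -3, 0, 7, 0])

```text
clock: 18.38
position: [0.5508, 0.002, 0.1534]
ee_rot: [0.0, 0.615, 0.788, -0.0]
contact_force: [0.0, -1.0, 5.1]
width: -0.0003
```

```bash
python3 - <<'E'
from h import *
s=rep(); im=get_image("side"); cv2.imwrite("pics/s11.png",cv2.resize(im[130:270,190:335,::-1],None,fx=4,fy=4,interpolation=2))
E
```

```text
t 18.38 fix mm [  2.8 -40.3 153.4] toolx yaw-YF deg -0.03 toolz [ 0.0003 -0.0011 -1.    ] F fix [-0.2 -0.9  5.1] w -0.0
```

View pics/s11.png

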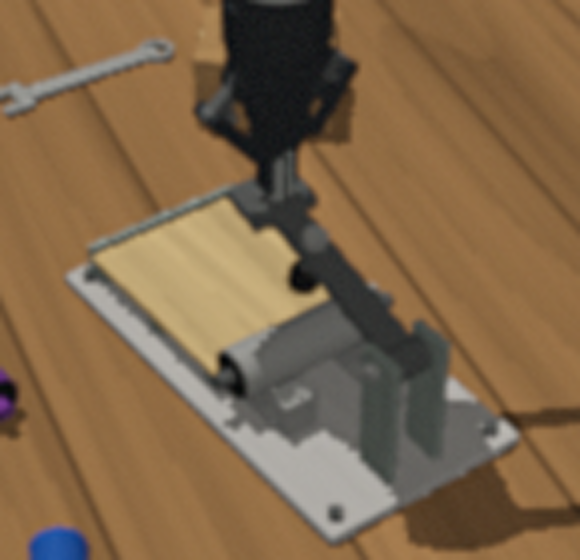

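Call:
drive_tool(targets=[0, 0, 0, -1.5, 0, 6, 0, 0, 0, 0, -1.5, 0, 6, 0, 0, 0, 0, -1, 0, 5, 0, 0, 0, 0, -1, 0, 4, 0, 0, 0, 0, -0.5, 0, 3, 0, 0, 0, 0, 0, 0, 0, 0])

```text
clock: 19.18
position: [0.5516, -0.002, 0.1292]
ee_rot: [-0.001, 0.615, 0.788, 0.0]
contact_force: [1.0, -0.3, 0.3]
width: 0.0003
```

Call:
drive_tool(targets=[0, 0, 0, 0, 0, 1, 0, 0, 0, 0, 0, 0, 1, 0, 0, 0, 0, 0, 0, 1, 0, 0, 0, 0, 0, 0, 1, 0, 0, 0, 0, 0, 0, 1, 0])

```text
clock: 19.8
position: [0.5518, -0.0025, 0.1247]
ee_rot: [-0.0, 0.615, 0.788, -0.0]
contact_force: [-1.3, -1.6, 4.4]
width: -0.0
```

Call:
drive_tool(targets=[0, 0, 0, 0, 0, 1, 0, 0, 0, 0, 0, 0, 1, 0])

```text
clock: 20.05
position: [0.5519, -0.0027, 0.1227]
ee_rot: [-0.0, 0.615, 0.788, -0.0]
contact_force: [-1.0, -2.9, 4.5]
width: 0.0001
```

Call:
drive_tool(targets=[0, 0, 0, 0, 0, 1, 0, 0, 0, 0, 0, 0, 1, 0])

```text
clock: 20.3
position: [0.552, -0.0027, 0.1207]
ee_rot: [0.0, 0.615, 0.788, -0.0]
contact_force: [-2.4, -2.3, 4.9]
width: 0.0003
```

Call:
drive_tool(targets=[0, 0, 0, 0, 0, 1, 0, 0, 0, 0, 0, 0, 1, 0])

```text
clock: 20.55
position: [0.5521, -0.0026, 0.1188]
ee_rot: [0.0, 0.615, 0.788, 0.0]
contact_force: [-1.8, -2.4, 4.1]
width: -0.0003
```

```bash
python3 - <<'E'
from h import *
s=rep(); im=get_image("side"); cv2.imwrite("pics/s12.png",cv2.resize(im[160:270,220:335,::-1],None,fx=5,fy=5,interpolation=2))
E
```

```text
t 20.55 fix mm [  2.9 -45.1 118.8] toolx yaw-YF deg -0.03 toolz [ 0.0003 -0.0002 -1.    ] F fix [-2.3 -1.9  4.1] w -0.0
```

View pics/s12.png

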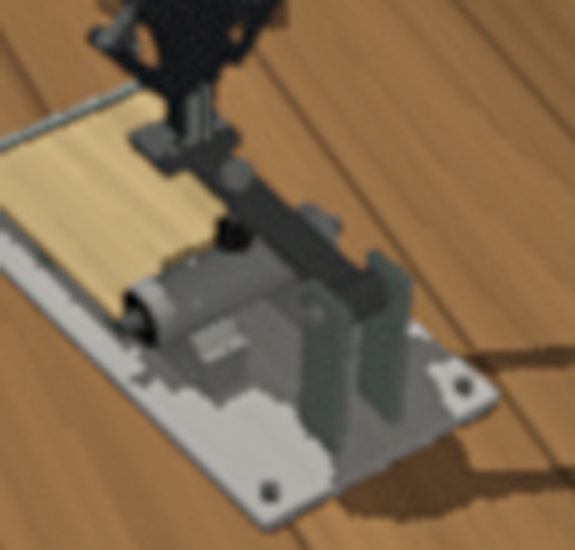

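Pressing is still only hinge friction (about 4.5 N). The pad at (235,235) is just above the roller, so I'll continue in small steps.

Call:
drive_tool(targets=[0, 0, 0, 0, 0, 0.8, 0, 0, 0, 0, 0, 0, 0.8, 0])

```text
clock: 20.85
position: [0.5522, -0.0025, 0.1172]
ee_rot: [0.0, 0.615, 0.788, 0.0]
contact_force: [-1.5, -2.9, 4.9]
width: 0.0004
```

Call:
drive_tool(targets=[0, 0, 0, 0, 0, 0.8, 0, 0, 0, 0, 0, 0, 0.8, 0])

```text
clock: 21.1
position: [0.5522, -0.0025, 0.1156]
ee_rot: [0.0, 0.615, 0.788, 0.0]
contact_force: [-1.0, -3.1, 4.3]
width: -0.0
```

Call:
drive_tool(targets=[0, 0, 0, 0, 0, 0.8, 0, 0, 0, 0, 0, 0, 0.8, 0])

```text
clock: 21.35
position: [0.5523, -0.0025, 0.114]
ee_rot: [0.0, 0.615, 0.788, 0.0]
contact_force: [-0.7, -3.1, 4.7]
width: -0.0
```

Call:
drive_tool(targets=[0, 0, 0, 0, 0, 0.7, 0, 0, 0, 0, 0, 0, 0.7, 0])

```text
clock: 21.6
position: [0.5523, -0.0025, 0.1127]
ee_rot: [0.0, 0.615, 0.788, 0.0]
contact_force: [-0.5, -3.1, 6.5]
width: 0.0001
```

Call:
drive_tool(targets=[0, 0, 0, 0, 0, 0.7, 0, 0, 0, 0, 0, 0, 0.7, 0])

```text
clock: 21.85
position: [0.5523, -0.0026, 0.1118]
ee_rot: [0.0, 0.615, 0.788, 0.0]
contact_force: [-0.2, -3.3, 8.5]
width: 0.0001
```

```bash
python3 - <<'E'
from h import *
s=rep(); im=get_image("side"); cv2.imwrite("pics/s13.png",cv2.resize(im[180:240,230:310,::-1],None,fx=8,fy=8,interpolation=2))
E
```

```text
t 21.85 fix mm [  3.1 -45.2 111.8] toolx yaw-YF deg -0.03 toolz [ 0.0009 -0.0002 -1.    ] F fix [-1.  -3.1  8.5] w 0.0
```

View pics/s13.png

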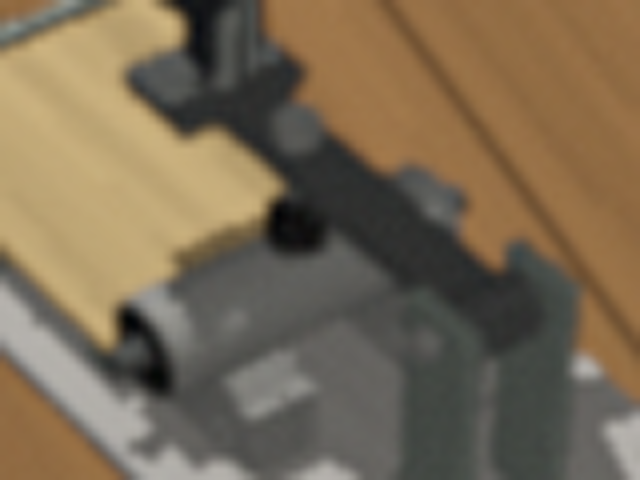

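The force has risen to 8.5 N and the pad (298,222) is now on the roller. I'll press on to about 13 N.

Call:
drive_tool(targets=[0, 0, 0, 0, 0, 0.7, 0, 0, 0, 0, 0, 0, 0.7, 0])

```text
clock: 22.15
position: [0.5523, -0.0026, 0.111]
ee_rot: [0.001, 0.615, 0.788, 0.0]
contact_force: [-1.6, -3.6, 13.0]
width: 0.0001
```

Call:
drive_tool(targets=[0, 0, 0, 0, 0, 0.6, 0, 0, 0, 0, 0, 0, 0.6, 0])

```text
clock: 22.4
position: [0.5524, -0.0027, 0.1104]
ee_rot: [0.001, 0.615, 0.788, 0.0]
contact_force: [-2.4, -3.7, 16.2]
width: 0.0001
```

The push has reached 16 N, giving roughly 16 N on the pad. I'll hold briefly, then release smoothly upward and move clear.

Call:
drive_tool(targets=[0, 0, 0, 0, 0, 0, 0, 0, 0, 0, 0, 0, 0, 0])

```text
clock: 22.65
position: [0.5524, -0.0026, 0.1104]
ee_rot: [0.001, 0.615, 0.788, 0.0]
contact_force: [-3.7, -3.7, 13.5]
width: -0.0001
```

Call:
drive_tool(targets=[0, 0, 0, 0, 0, -1, 0, 0, 0, 0, 0, 0, -1, 0, 0, 0, 0, 0, 0, -1.5, 0, 0, 0, 0, 0, 0, -2, 0, 0, 0, 0, 0, 0, -5, 0, 0, 0, 0, 0, 0, -15, 0, 0, 0, 0, 0, 0, -40, 0, 0, 0, 0, 0, 0, -55, 0, 0, 0, 0, 0, 0, -50, 0, 0, 0, 0, -55, 0, -30, 0, 0, 0, 0, -30, 0, 0, 0, 0, 0, 0, 0, 0, 0, 0])

```text
clock: 24.15
position: [0.5731, -0.0866, 0.3101]
ee_rot: [0.001, 0.616, 0.788, 0.0]
contact_force: [-0.3, 0.7, -0.6]
width: 0.0003
```

```bash
python3 - <<'E'
from h import *
s=rep(); cv2.imwrite("pics/w14.png",get_image("wrist")[:,:,::-1])
im=get_image("side"); cv2.imwrite("pics/s14.png",cv2.resize(im[180:240,230:310,::-1],None,fx=8,fy=8,interpolation=2))
t=get_image("top");cv2.imwrite("pics/top14.png",t[:,:,::-1])
a=cv2.imread("pics/top0.png").astype(int); d=np.abs(a-t[:,:,::-1]).max(2)
for n,(x0,y0,x1,y1) in dict(bin=(92,155,152,228),bearing=(133,232,158,258),carton=(350,220,402,275),wrench=(385,165,416,232)).items(): print(n,(d[y0:y1,x0:x1]>25).sum())
E
```

```text
t 24.15 fix mm [   2.8 -131.7  310.1] toolx yaw-YF deg -0.19 toolz [ 0.0016 -0.0006 -1.    ] F fix [-0.1  0.8 -0.6] w 0.0
bin 0
bearing 0
carton 0
wrench 0
```

View pics/s14.png

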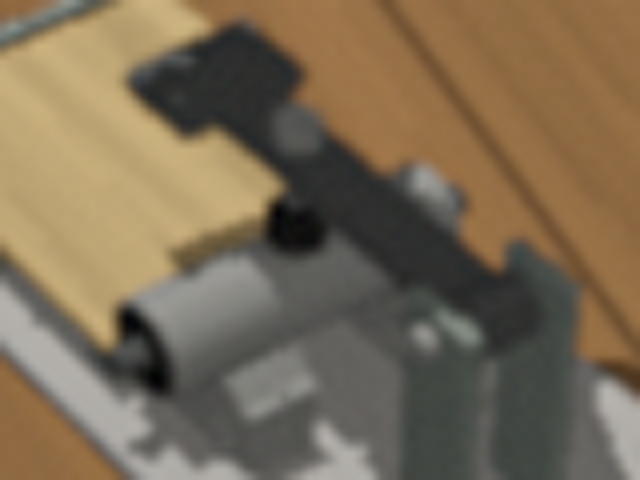

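View pics/w14.png

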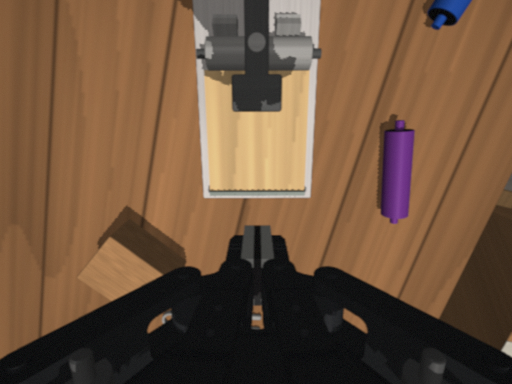

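The clamp stayed level after release, with the pad (298,222) on the seated roller. The robot is clear, and the carton, wrench, bearing and bin show no pixel changes in the top view. Handing in.

```bash
python3 -c "
from rig import *
print(sign_off())"
```

```text
the job is handed in; nothing more can be done
None
```

I rolled the steel roller along the deck with two open fingers until it dropped into the vee by itself, and took the fingers off while the clamp was still raised. I then swung the clamp down, pressed the paddle to about 16 N, released it smoothly and handed in at about 24 s.

- **Roller seat:** the wrist view put it at fixture y ≈ 0 with z = 45 mm assumed, square in the vee and about 4 mm to one side. Push force stayed within noise (about 1 N) at every reading; the readings came only at the end of each move.
- **Clamp:** I felt the pad meet the roller as the force rose from about 4.5 N to 16 N. After release the arm stayed level with the pad on the roller.
- **Pad force:** I could not measure it after letting go. The hinge friction should hold about 8.6 N, and I estimate the peak squeeze at about 16–17 N.
- **Bystanders:** the top view showed no pixel changes around the carton, wrench, bearing or bin.

None of my checks failed. The only disagreement was about 1.5 mm between the two cameras' fixture positions.

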